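# Load the parts feeder from a tray

### The arm

A 6-joint arm with a two-finger parallel gripper is mounted at the origin on the work surface. World frame = base frame: x ahead of the robot, y to its left, z up, the work surface at z = 0. Lengths are in m, angles in rad, forces in N, time in s.
With the tool pointing down it reaches from about 0.3 to 0.875 m from the base axis. Payload 6.4 kg.
Tool frame: the origin (TCP) lies at the centre of the arm's flange, where the gripper is bolted on; the fingertips stand 173 mm ahead of it and the grasp point (between the pads) lies 155 mm ahead of it (ctrl.pinch_z is the distance from the TCP to the grasp point, in m); z points along the fingers, y is the direction in which the jaws open and shut (so a half turn about z gives the same grasp; the last joint's range is limited). The gripper opens to 85 mm and grips with 20 to 120 N. Pads are 22 mm wide; open, the fingers measure 114 mm over their backs; the gripper's body (76 mm by 85 mm) begins 54 mm behind the grasp point. The pads swing forward as they close: fully open they stand 13 mm farther back than shut.
Start: joints at [1.138, 0.181, 1.607, -0, 1.354, -0.206], TCP at [0.129, 0.56, 0.405] pointing down, gripper open.
Joint ranges: [-2.99, 2.99], [-0.89, 2.07], [0.3, 2.58], [-1.14, 4.28], [0, 2.63], [-3.12, 3.12]. Speed limits (rad/s): [2.57, 2.57, 3.01, 3.14, 3.14, 3.14].

### API

Orientations are given as a unit quaternion [w, x, y, z].
In Python, from bench import ctrl gives the robot as it stands.
- The arm moves only by the tool drive_tool, never from a script. Its argument "commands" is a list that holds one entry, the list of rows, each a list of 7 numbers: the shift along the tool's x, y, z in units of 50 mm (1.0 is 50 mm), then the turn, a rotation vector about the tool's x, y, z in units of 8 degrees (1.0 is 8 degrees), then the closure in counts, from 0 (fully open) to 255 (shut). A call has 1 to 10 rows; each row shifts and turns the commanded pose from where the row before left it, along the tool's axes as they then stand; what a row does not reach is not made up. A row lasts 1/10 s, in which the tool goes at most 50 mm and 8.59 degrees, less where a joint would pass 70% of its speed; a pose out of reach is approached as far as the arm can. A call is refused whole if a number of a shift passes 1 or a number of a turn 1, either way. A call with a gripper value outside its range is refused whole. The fingers move at their own pace and stop on an object; the grip force is fixed at half the most. Time passes only in rows, so rows that do not move let the fingers close. It gives the time, the measured TCP pose, the force and the opening at its end, in the units of the state.
- ctrl.get_obs(): the state, without advancing time (a new reading comes with each control period).
- ctrl.camera(name): name is "scene" or "top"; returns a dict with "pixels" (420x560x3 uint8, red, green, blue), "depth" (420x560 float32, m along the optical axis (not along the pixel's ray), 0 where there is no reading), "intrinsics" (3x3 intrinsics, pixels), "R" (3x3) and "t" (3): a world point X has camera coordinates R X + t. Camera axes: x right, y down, z forward; pixel columns grow to the right and rows downward; lengths in m; the calibration is good to about 2 mm. A picture is of the moment at which its call begins.
- ctrl.hand_in(): hands the job in, once; it reports no verdict.
The state is a dict: "time_s": time; "q": joint angles; "dq": joint speeds; "joint_efforts": joint torques, N m; "eef_pos": TCP position; "eef_rot": TCP orientation; "wrist_force": force on the tool from outside, world axes, zero at the start; "torque": the same for the moment, N m; "opening": opening from 0.0 (shut) to 1.0 (fully open).
Only numpy, scipy, OpenCV 4.12 (cv2) and the standard library are available. Lean on these libraries where they do the work, as an engineer would, in place of code of your own. Each camera call takes 0.05 s, during which the arm holds its last target. There are 200 camera calls.

### The job

The white tray should hold only black round-ended housings, but a tall upright bracket has got in: first lift the bracket out and put it in the plain grey scrap box (the one without dividers). Then carry the tray to the feeder and tip all four housings into its hopper, set the empty tray back down flat on the rubber mat, and last of all push the feeder's lever all the way over to switch it on. Leave the other things on the bench where they are.

Things in the scene. Friction and masses are not known exactly. Their poses are not given: they have to be found in the camera images.
- tray: Loose white plastic pouring tray, about 220 g, on the mat, front towards the feeder. Origin under the centre of its floor; +x to the open front, z up. Floor 150 mm (x) by 124 mm (y), 4 mm thick; side and rear walls 4 mm thick, 36 mm high; at the front only a low ramp that rises about 8 mm and ends 88 mm ahead of the origin. Handle at the rear. Smooth: the housings slide out past about 45 degrees.
- tray_grip (a point): Middle of the tray's straight handle, at tray x -107 mm, y 0, z 24 mm; axes as the tray's. The handle is 24 mm wide (y, flat sides) and 24 mm high, its top level with the wall tops, and runs from the rear wall (tray x -75 mm) back to x -143 mm.
- tray_lip (a point): Middle of the pouring edge at the open front: tray x 87.5 mm, y 0, z 10 mm.
- housing1_mid (a point): A loose black plastic moulding, one of four alike: flat-bottomed block 32 mm wide (x), rounded off to a half circle at its +y end, 46 mm long (y from -23 to +23), 24 mm high, 30 g. Point at the middle of the block, 12 mm above its underside. Stands flat in the tray at the start, in any of five places.
- housing2_mid (a point): A loose black plastic moulding, one of four alike: flat-bottomed block 32 mm wide (x), rounded off to a half circle at its +y end, 46 mm long (y from -23 to +23), 24 mm high, 30 g. Point at the middle of the block, 12 mm above its underside. Stands flat in the tray at the start, in any of five places.
- housing3_mid (a point): A loose black plastic moulding, one of four alike: flat-bottomed block 32 mm wide (x), rounded off to a half circle at its +y end, 46 mm long (y from -23 to +23), 24 mm high, 30 g. Point at the middle of the block, 12 mm above its underside. Stands flat in the tray at the start, in any of five places.
- housing4_mid (a point): A loose black plastic moulding, one of four alike: flat-bottomed block 32 mm wide (x), rounded off to a half circle at its +y end, 46 mm long (y from -23 to +23), 24 mm high, 30 g. Point at the middle of the block, 12 mm above its underside. Stands flat in the tray at the start, in any of five places.
- bracket: The odd part, loose black plastic, 40 g or so: foot 38 mm (x) by 36 mm (y) and 10 mm high, with an upright plate in its middle, 10 mm thick (x), 36 mm wide (y), reaching 68 mm above the underside. Origin at the centre of the underside, z up. It stands in the tray among the housings and is far taller than they (24 mm) and than the tray walls (36 mm).
- scrap_box: Loose plain grey open box (the scrap box), 110 mm (x) by 130 mm (y), 45 mm high, walls and floor 4 mm, 500 g. Origin at the centre of its underside. It stands in one of two places on the robot's side of the tray, the divided box in the other.
- divided_box: Bystander: loose low grey box of the same outline, 30 mm high, with dividers making six compartments; leave it alone. Origin at the centre of its underside.
- hopper: Fixed feeder: grey steel box 240 mm (x) by 200 mm (y), 130 mm high, open at the top, walls 5 mm, inside it a funnel of sloping steel plates down to a floor at 32 mm. Origin under its centre on the bench, z up. A stub chute leaves at +x; the lever stands beside it at -y.
- hopper_mouth (a point): Centre of the hopper's open top, at rim height (130 mm above the bench). Axes as the hopper's.
- mat: Fixed black rubber mat, 220 mm (x) by 250 mm (y), 3 mm thick, on which the tray starts and must stand again. Origin at the centre of its underside.
- lever (a joint): The feeder's toggle lever, a black stick 80 mm long on a grey block: about 0 (to 0.2) rad at the start, leaning 0.5 rad towards the hopper's -x (to the robot) at 0; 1.0 rad when pushed all the way over to the hopper's +x. Stays where left; moves with a light push on its tip.
- lever_tip (a point): The top end of the lever stick. x axis turns with the lever.
- driver: Bystander: a yellow and black power screwdriver, 190 mm long, 38 mm high, lying beyond the mat. Origin on its underside near the middle.
- tape: Bystander: a ring-shaped roll of clear tape, 90 mm across, 20 mm high. Origin at the centre of its underside.
Not all that is in view belongs to the job. What is shaped like the bracket but orange is not meant.

How it is judged:
By the outcome, as a careful person would: the job done as asked, in the order asked, and still so for the second after the job is handed in, with the robot touching nothing.
It also fails if it takes over 72 s, if anything falls off the work surface, if the arm or the gripper's body presses on something with over 40 N, if the wrist force passes 120 N, or if a joint passes its speed limit or range.

## Working session

There is one attempt and no reset: what is moved stays moved. The work goes in short steps, Python scripts to look and compute and a tool call to move; the robot and the scene stay as the last step left them, time stands still between calls to the robot, and variables do not carry over. Pictures are saved under pics/ and viewed, about 8 in all and at most 12, crops included, and the job is handed in when it is done.

Besides the shell and the picture viewer there is one more tool, called after ">>>" by a JSON object that holds its "method" and its "body". drive_tool: Moves the arm, as the interface text tells. Its arguments: {"type":"object","properties":{"commands":{"type":"array","items":{"type":"array","items":{"type":"array","items":{"type":"number"}}}}},"required":["commands"]}

```bash
ls; mkdir -p pics; cat > h.py <<'E'
import numpy as np, cv2
from bench import ctrl
from scipy.spatial.transform import Rotation as Rn
def snap(name,out=None,crop=None,s=1):
    c=ctrl.camera(name)
    np.savez(f'/tmp/{name}.npz',**c)
    im=c['pixels'][...,::-1]
    if crop: x0,y0,x1,y1=crop; im=im[y0:y1,x0:x1]
    if s!=1: im=cv2.resize(im,None,fx=s,fy=s,interpolation=cv2.INTER_CUBIC)
    if out: cv2.imwrite('pics/'+out,im)
    return c
def load(name): return np.load(f'/tmp/{name}.npz')
def world(c):
    K=c['intrinsics'];d=c['depth'];v,u=np.mgrid[:d.shape[0],:d.shape[1]]
    p=np.stack([(u-K[0,2])/K[0,0]*d,(v-K[1,2])/K[1,1]*d,d],-1)
    return (p-c['t'])@c['R']
def st():
    o=ctrl.get_obs(); print({k:np.round(o[k],3).tolist() for k in('time_s','q','eef_pos','eef_rot','wrist_force','opening')})
E
python3 - <<'E'
from h import *
snap('top','t1.png',s=1.4);snap('scene','s1.png',s=1.4);st()
q=ctrl.get_obs()['eef_rot'];print(Rn.from_quat(np.roll(q,-1)).as_matrix().round(3))
E
```

```text
pics
{'time_s': 0.1, 'q': [1.138, 0.181, 1.608, -0.0, 1.354, -0.206], 'eef_pos': [0.129, 0.56, 0.404], 'eef_rot': [-0.0, 0.113, 0.994, -0.001], 'wrist_force': [-0.522, -0.016, 0.221], 'opening': 1.004}
[[-0.974  0.225 -0.001]
 [ 0.225  0.974 -0.001]
 [ 0.    -0.002 -1.   ]]
```

View pics/t1.png

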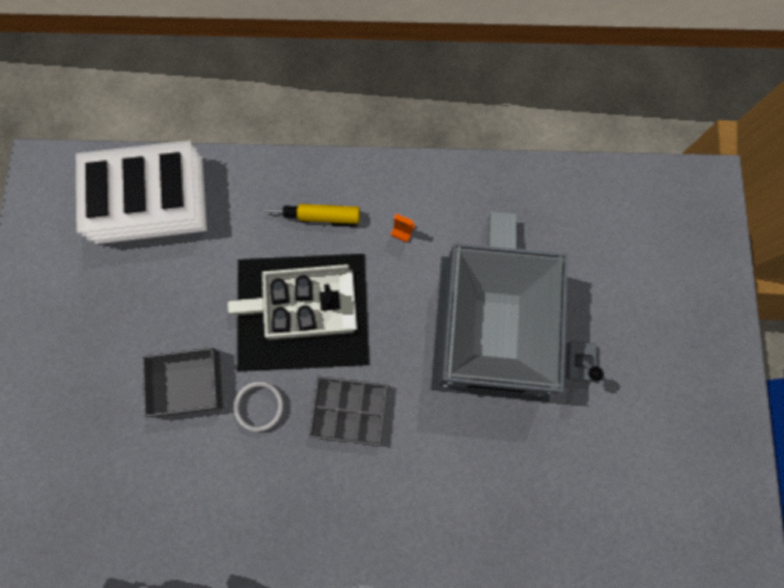

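View pics/s1.png

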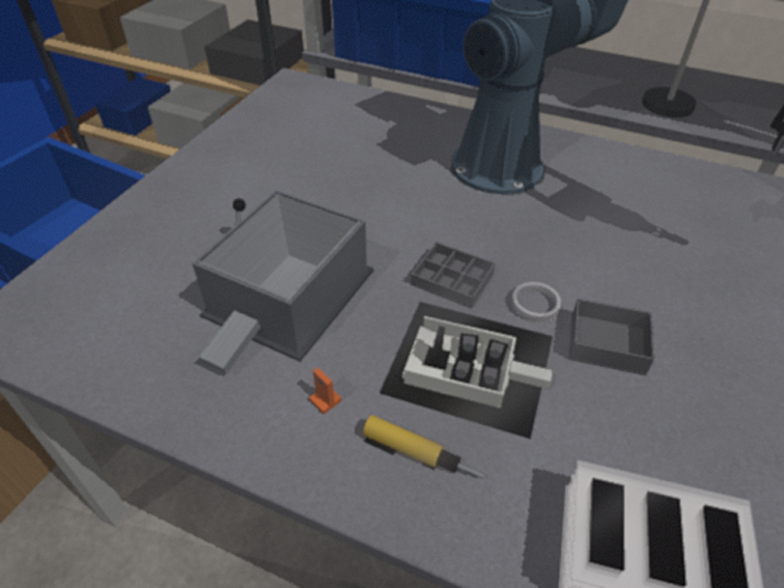

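Top view (784 px wide): the tray is at (310,302) with its handle to the left. The front points right, towards the hopper at (505,318). The lever ball is at (596,374).

- **Bracket candidates:** black upright part in the tray at (330,298); orange part at (403,228), ruled out by colour; black housings at (280,292), (304,288), (281,320) and (306,318), which are low and round-ended. I choose (330,298).
- **Scrap box:** the plain box at (182,382). The divided box is at (350,411).

```bash
python3 - <<'E'
from h import *
for n in('top','scene'):
    c=load(n);im=c['pixels'][...,::-1]
    if n=='top': cv2.imwrite('pics/c1.png',cv2.resize(im[175:325,90:290],None,fx=4,fy=4,interpolation=cv2.INTER_CUBIC))
c=load('top');W=world(c);print(c['R'].round(3),c['t'])
P=W.reshape(-1,3)
def box(u0,v0,u1,v1): 
    return W[int(v0/1.4):int(v1/1.4),int(u0/1.4):int(u1/1.4)].reshape(-1,3)
def rep(n,p): print(n,len(p),'mean',p.mean(0).round(4),'min',p.min(0).round(4),'max',p.max(0).round(4)); r=cv2.minAreaRect(p[:,:2].astype(np.float32)*1000);print('   rect',np.round(r[0],1),np.round(r[1],1),round(r[2],1))
b=box(315,275,345,320); rep('bracket top',b[b[:,2]>.055])
b=box(225,255,360,345); rep('traywalls',b[(b[:,2]>.034)&(b[:,2]<.046)])
b=box(225,255,258,345); rep('handle',b[(b[:,2]>.03)])
b=box(140,340,225,425); rep('scrap',b[(b[:,2]>.035)])
b=box(300,370,395,450); rep('div',b[(b[:,2]>.02)])
b=box(435,235,580,405); rep('hopper',b[(b[:,2]>.12)])
b=box(575,335,625,400); rep('lever',b[(b[:,2]>.07)])
b=box(230,378,292,436); rep('tape',b[(b[:,2]>.01)])
b=box(560,335,625,400); rep('levblock',b[(b[:,2]>.015)&(b[:,2]<.07)])
b=box(230,250,375,375); 
E
```

```text
[[ 0.025 -1.    -0.002]
 [-0.974 -0.024 -0.224]
 [ 0.224  0.008 -0.975]] [-0.04190146  0.63190365  1.02757571]
bracket top 72 mean [0.6104 0.0713 0.1184] min [ 0.3871 -0.0344  0.0576] max [0.6395 0.0818 1.1428]
   rect [510.9  29.2] [277.8  19. ] 23.2
traywalls 697 mean [0.6104 0.1696 0.0386] min [0.5459 0.0296 0.034 ] max [0.6865 0.2644 0.0456]
   rect [613.1 150.6] [125.4 229.7] 6.6
handle 199 mean [0.5999 0.2349 0.0504] min [ 0.3871 -0.0344  0.03  ] max [0.6175 0.2644 1.1428]
   rect [513.  105.1] [372.5  50.1] 55.6
scrap 455 mean [0.4565 0.3268 0.0897] min [ 0.3871 -0.0344  0.035 ] max [0.522  0.4104 1.1428]
   rect [455.9 187.8] [447.2 128. ] 88.8
div 558 mean [0.416  0.0328 0.0547] min [ 0.3577 -0.0356  0.02  ] max [0.4755 0.1013 1.1428]
   rect [416.5  30.5] [134.8 110. ] 84.6
hopper 2257 mean [ 0.5784 -0.2407  0.147 ] min [ 0.3871 -0.3461  0.12  ] max [ 0.7083 -0.0344  1.1428]
   rect [ 540.  -191.1] [289.4 328.9] 85.6
lever 104 mean [ 0.4805 -0.3697  0.1735] min [ 0.3871 -0.4079  0.0722] max [ 0.5031 -0.0344  1.1428]
   rect [ 433.6 -222.8] [ 26.5 387.3] 17.8
tape 361 mean [0.4193 0.1942 0.0386] min [ 0.3767 -0.0344  0.0101] max [0.4651 0.2434 1.1428]
   rect [425.  105.6] [ 88.3 276.3] 2.6
levblock 493 mean [ 0.5192 -0.394   0.0273] min [ 0.4824 -0.4265  0.0153] max [ 0.5528 -0.3708  0.0698]
   rect [ 517.8 -398.3] [51.5 70.3] 85.4
```

View pics/c1.png

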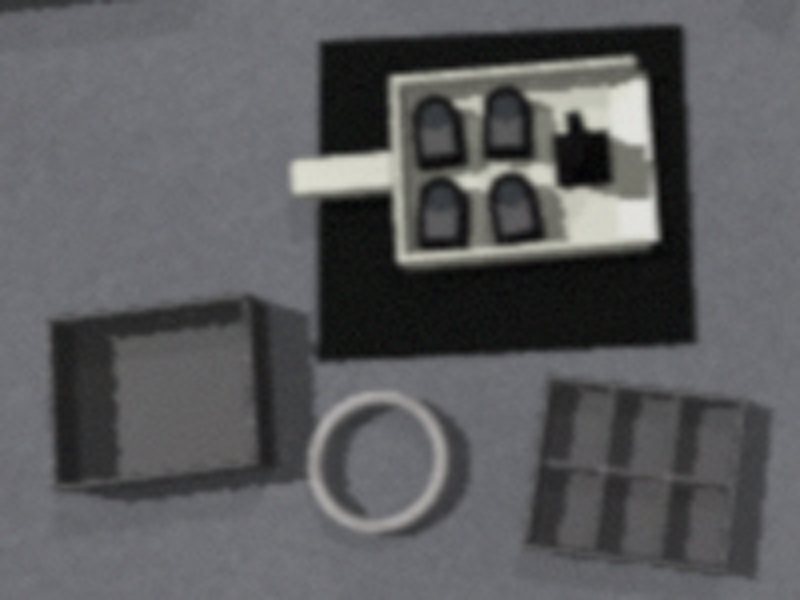

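The crop shows the black bracket at (583,150) as the only tall part, with its plate edge at (575,120). The four round-ended housings are behind it, and the plain box is at lower left. I'll redo the numbers with invalid depth filtered out.

```bash
python3 - <<'E'
from h import *
Ps=[]
for n in('top','scene'):
    c=load(n);W=world(c)[c['depth']>.1];rgb=c['pixels'][c['depth']>.1].astype(int)
    k=(W[:,0]>.3)&(W[:,0]<.75)&(W[:,1]>-.5)&(W[:,1]<.45)&(W[:,2]<.2);Ps.append((n,W[k],rgb[k]))
def rep(t,lo,hi,col=None):
    for n,P,C in Ps:
        k=((P>=lo)&(P<=hi)).all(1)
        if col: k&=col(C)
        p=P[k]
        if len(p)<4: print(t,n,len(p));continue
        r=cv2.minAreaRect(p[:,:2].astype(np.float32)*1000)
        print(t,n,len(p),'mean',p.mean(0).round(3),'min',p.min(0).round(3),'max',p.max(0).round(3),'rect',np.round(r[0],1),np.round(r[1],1),round(r[2],1))
rep('bracket',(.56,.04,.045),(.68,.13,.09))
rep('bracket hi',(.56,.04,.06),(.68,.13,.09))
white=lambda C:C.min(1)>110
rep('tray',(.5,.0,.034),(.72,.3,.046),white)
rep('trayall',(.5,.0,.008),(.72,.3,.046),white)
rep('handle',(.5,.197,.032),(.72,.3,.046),white)
rep('scrap',(.38,.24,.038),(.54,.43,.055))
rep('div',(.33,-.06,.022),(.5,.12,.04))
rep('hopper',(.4,-.37,.122),(.74,-.05,.14))
rep('levertip',(.4,-.46,.075),(.6,-.36,.12))
rep('tape',(.36,.13,.012),(.48,.25,.03))
rep('mat',(.5,.0,-.002),(.72,.3,.007),lambda C:C.max(1)<40)
rep('orange',(.6,-.1,.02),(.75,.1,.09),lambda C:C[:,0]>150)
rep('housings',(.55,.05,.028),(.7,.2,.036),lambda C:C.max(1)<110)
E
```

```text
bracket top 76 mean [0.62  0.076 0.072] min [0.604 0.07  0.047] max [0.64  0.082 0.081] rect [622.1  76.2] [35.8 10.2] 4.3
bracket scene 108 mean [0.626 0.08  0.067] min [0.601 0.072 0.045] max [0.64  0.085 0.077] rect [620.7  78.5] [38.3 10.4] 6.0
bracket hi top 68 mean [0.62  0.076 0.074] min [0.604 0.07  0.062] max [0.639 0.082 0.081] rect [622.   76.2] [35.7 10.2] 4.3
bracket hi scene 81 mean [0.624 0.079 0.072] min [0.601 0.072 0.06 ] max [0.64  0.085 0.077] rect [620.6  78.5] [38.1 10.4] 6.0
tray top 555 mean [0.61  0.176 0.039] min [0.546 0.03  0.034] max [0.687 0.264 0.046] rect [613.1 150.6] [125.4 229.7] 6.6
tray scene 673 mean [0.613 0.172 0.038] min [0.544 0.032 0.034] max [0.685 0.266 0.043] rect [610.8 151.9] [127.3 229.1] 6.1
trayall top 1162 mean [0.616 0.126 0.026] min [0.546 0.026 0.008] max [0.687 0.264 0.046] rect [613.9 147.9] [126.3 235.1] 6.5
trayall scene 1090 mean [0.613 0.137 0.029] min [0.544 0.027 0.008] max [0.685 0.267 0.043] rect [611.2 148.9] [127.3 235.7] 6.1
handle top 267 mean [0.608 0.228 0.039] min [0.589 0.197 0.032] max [0.669 0.264 0.046] rect 
[... 1512 characters left out ...]
3 -0.002] max [0.718 0.26  0.007] rect [602.8 131.1] [215.5 246.9] 3.8
mat scene 435 mean [0.668 0.105 0.003] min [ 0.5    0.018 -0.002] max [0.718 0.261 0.007] rect [605.9 132.3] [207.8 243. ] 4.4
orange top 26 mean [0.676 0.072 0.041] min [0.622 0.035 0.022] max [0.684 0.097 0.075] rect [651.   66.3] [70.1 47.3] 13.5
orange scene 36 mean [0.68  0.072 0.039] min [0.676 0.044 0.037] max [0.684 0.098 0.041] rect [679.7  71.3] [ 5.  54.3] 5.6
housings top 739 mean [0.611 0.147 0.032] min [0.559 0.071 0.028] max [0.673 0.2   0.036] rect [617.1 132.9] [110.9 122.6] 6.2
housings scene 899 mean [0.612 0.145 0.031] min [0.551 0.05  0.028] max [0.684 0.2   0.036] rect [615.9 119.3] [123.1 150.5] 5.5
```

```bash
cat >> h.py <<'E'
def tool(psi,tilt=0):
    a=np.radians(psi);y=np.array([np.cos(a),np.sin(a),0]);z=np.array([0,0,-1.]);
    return Rn.from_matrix(np.stack([np.cross(y,z),y,z],1))*Rn.from_euler('y',tilt,degrees=True)
def plan(pos,R,n=None,frm=None):
    """equal rows from the present (or frm) TCP pose to pos,R"""
    if frm is None:
        o=ctrl.get_obs();p=np.array(o['eef_pos']);R0=Rn.from_quat(np.roll(o['eef_rot'],-1))
    else: p,R0=frm
    w=(R0.inv()*R).as_rotvec(); d=R0.inv().apply(np.array(pos)-p)
    for k in ([n] if n else range(1,200)):
        dR=Rn.from_rotvec(w/k)
        S=sum((Rn.from_rotvec(w/k*i).as_matrix() for i in range(k)))
        v=np.linalg.solve(S,d)/.05; u=np.degrees(w/k)/8
        if n or (abs(v).max()<=.9 and abs(u).max()<=.9 and np.linalg.norm(v)<.95): break
    print(k,'rows',np.r_[v,u].round(3).tolist(),'total',(v*k).round(2),(u*k).round(2))
def grasp(pt,R): return np.array(pt)-.155*R.apply([0,0,1])
E
python3 -c "
from h import *
R=tool(95);plan([.621,.077,.30],R);plan([.621,.077,.213],R,frm=(np.array([.621,.077,.30]),R))"
```

```text
15 rows [-0.708, -0.592, 0.139, -0.001, -0.0, -0.15] total [-10.62  -8.88   2.08] [-0.01 -0.   -2.25]
2 rows [0.0, 0.0, 0.87, 0.0, 0.0, 0.0] total [0.   0.   1.74] [0. 0. 0.]
```

>>> {"method": "drive_tool", "body": {"commands": [[[-0.71,-0.59,0.14,0,0,-0.15,0],[-0.71,-0.59,0.14,0,0,-0.15,0],[-0.71,-0.59,0.14,0,0,-0.15,0],[-0.71,-0.59,0.14,0,0,-0.15,0],[-0.71,-0.59,0.14,0,0,-0.15,0],[-0.71,-0.59,0.14,0,0,-0.15,0],[-0.71,-0.59,0.14,0,0,-0.15,0],[-0.71,-0.59,0.14,0,0,-0.15,0],[-0.71,-0.59,0.14,0,0,-0.15,0],[-0.71,-0.59,0.14,0,0,-0.15,0]]]}}

```text
time_s: 1.1
eef_pos: [0.4425, 0.2199, 0.3343]
eef_rot: [-0.0, 0.008, 1.0, 0.0]
wrist_force: [-0.2, 1.1, 0.5]
opening: 0.998
```

>>> {"method": "drive_tool", "body": {"commands": [[[-0.71,-0.59,0.14,0,0,-0.15,0],[-0.71,-0.59,0.14,0,0,-0.15,0],[-0.71,-0.59,0.14,0,0,-0.15,0],[-0.71,-0.59,0.14,0,0,-0.15,0],[-0.71,-0.59,0.14,0,0,-0.15,0],[0,0,0,0,0,0,0],[0,0,0,0,0,0,0]]]}}

```text
time_s: 1.8
eef_pos: [0.6228, 0.0776, 0.2983]
eef_rot: [-0.001, -0.043, 0.999, 0.0]
wrist_force: [-0.5, 0.4, 0.4]
opening: 0.996
```

```bash
python3 -c "
from h import *
st()
R=tool(95);plan([.621,.077,.30],R,1);plan([.621,.077,.213],R,3)"
```

```text
{'time_s': 1.8, 'q': [-0.065, 0.404, 1.552, 0.0, 1.188, -1.721], 'eef_pos': [0.623, 0.078, 0.298], 'eef_rot': [-0.001, -0.043, 0.999, 0.0], 'wrist_force': [-0.541, 0.406, 0.45], 'opening': 0.996}
1 rows [0.037, -0.008, -0.035, 0.004, -0.018, -0.014] total [ 0.04 -0.01 -0.03] [ 0.   -0.02 -0.01]
3 rows [0.011, -0.003, 0.568, 0.001, -0.006, -0.005] total [ 0.03 -0.01  1.71] [ 0.   -0.02 -0.01]
```

>>> {"method": "drive_tool", "body": {"commands": [[[0.02,0,0.57,0,0,0,0],[0,0,0.57,0,0,0,0],[0,0,0.57,0,0,0,0],[0,0,0,0,0,0,255],[0,0,0,0,0,0,255],[0,0,0,0,0,0,255],[0,0,0,0,0,0,255],[0,0,0,0,0,0,255],[0,0,0,0,0,0,255],[0,0,0,0,0,0,255]]]}}

```text
time_s: 2.8
eef_pos: [0.6222, 0.0784, 0.2155]
eef_rot: [0.001, -0.044, 0.999, -0.0]
wrist_force: [-0.3, 0.6, 6.3]
opening: 0.112
```

```bash
python3 -c "
from h import *
st()
R=tool(98);plan([.621,.077,.36],tool(95),4);plan([.458,.340,.36],R,frm=(np.array([.621,.077,.36]),tool(95)));plan([.458,.340,.216],R,4,frm=(np.array([.458,.34,.36]),R))"
```

```text
{'time_s': 2.8, 'q': [-0.064, 0.513, 1.588, 0.0, 1.038, -1.722], 'eef_pos': [0.622, 0.078, 0.216], 'eef_rot': [0.001, -0.044, 0.999, -0.0], 'wrist_force': [-0.274, 0.553, 6.286], 'opening': 0.112}
4 rows [0.006, -0.007, -0.722, -0.0, 0.004, 0.0] total [ 0.02 -0.03 -2.89] [-0.    0.01  0.  ]
7 rows [0.381, 0.798, 0.0, 0.0, 0.0, -0.054] total [2.66 5.59 0.  ] [ 0.    0.   -0.37]
4 rows [0.0, 0.0, 0.72, 0.0, 0.0, 0.0] total [0.   0.   2.88] [0. 0. 0.]
```

>>> {"method": "drive_tool", "body": {"commands": [[[0,0,-0.4,0,0,0,255],[0,0,-0.8,0,0,0,255],[0,0,-0.85,0,0,0,255],[0,0,-0.8,0,0,0,255],[0.38,0.8,0,0,0,-0.05,255],[0.38,0.8,0,0,0,-0.05,255],[0.38,0.8,0,0,0,-0.05,255],[0.38,0.8,0,0,0,-0.05,255],[0.38,0.8,0,0,0,-0.05,255],[0.38,0.8,0,0,0,-0.05,255]]]}}

```text
time_s: 3.8
eef_pos: [0.4819, 0.3064, 0.3567]
eef_rot: [-0.0, -0.065, 0.998, 0.0]
wrist_force: [-0.4, -0.0, -0.3]
opening: 0.108
```

>>> {"method": "drive_tool", "body": {"commands": [[[0.38,0.8,0,0,0,-0.05,255],[0,0,0,0,0,0,255],[0,0,0,0,0,0,255]]]}}

```text
time_s: 4.1
eef_pos: [0.4585, 0.3431, 0.3566]
eef_rot: [-0.0, -0.069, 0.998, -0.0]
wrist_force: [-0.5, -0.7, -0.1]
opening: 0.103
```

```bash
python3 -c "
from h import *
st();R=tool(98)
plan([.458,.340,.217],R,4)
snap('scene','s2.png',(190,150,560,420),2)
"
```

```text
{'time_s': 4.1, 'q': [0.435, 0.223, 1.659, -0.0, 1.26, -1.274], 'eef_pos': [0.458, 0.343, 0.357], 'eef_rot': [-0.0, -0.069, 0.998, -0.0], 'wrist_force': [-0.483, -0.739, -0.119], 'opening': 0.103}
4 rows [0.004, -0.015, 0.698, -0.001, -0.0, -0.002] total [ 0.02 -0.06  2.79] [-0.   -0.   -0.01]
```

View pics/s2.png

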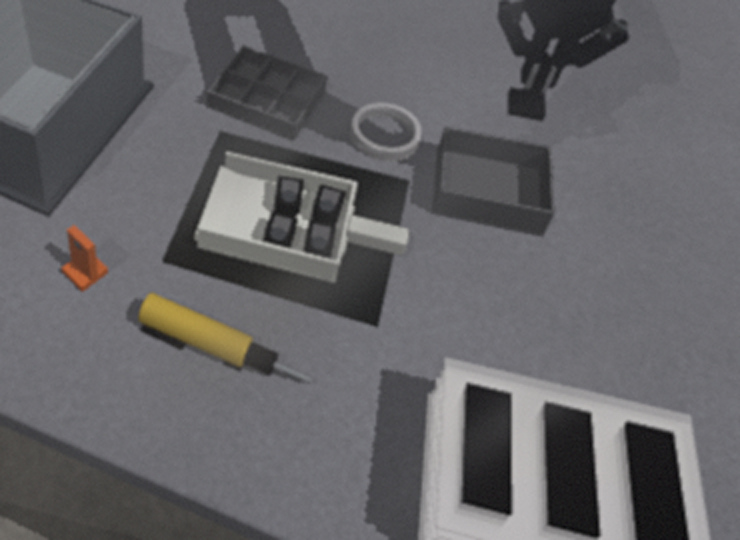

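The gripper holds the bracket upright at (525,100). The tray keeps its four housings, and the scrap box at (495,180) lies below the bracket. I'll lower it and open only partly.

>>> {"method": "drive_tool", "body": {"commands": [[[0,-0.02,0.8,0,0,0,255],[0,-0.02,0.8,0,0,0,255],[0,-0.02,0.7,0,0,0,255],[0,0,0.45,0,0,0,255],[0,0,0,0,0,0,255],[0,0,0,0,0,0,150],[0,0,0,0,0,0,150],[0,0,0,0,0,0,150],[0,0,0,0,0,0,150],[0,0,-0.4,0,0,0,150]]]}}

```text
time_s: 5.15
eef_pos: [0.4585, 0.339, 0.2378]
eef_rot: [-0.002, -0.068, 0.998, -0.001]
wrist_force: [-0.7, -0.7, 0.5]
opening: 0.417
```

>>> {"method": "drive_tool", "body": {"commands": [[[0,0,-0.8,0,0,0,150],[0,0,-0.8,0,0,0,100],[0,0,-0.8,0,0,0,0]]]}}

```text
time_s: 5.45
eef_pos: [0.4592, 0.3395, 0.3613]
eef_rot: [0.0, -0.068, 0.998, 0.0]
wrist_force: [1.3, -0.2, 0.6]
opening: 0.74
```

```bash
python3 - <<'E'
from h import *
st()
a=snap('top',crop=(90,175,290,325));b=snap('scene')
for n,c in(('top',a),('scene',b)):
    W=world(c);ok=c['depth']>.1;C=c['pixels'].astype(int)
    def rep(t,lo,hi,col):
        k=ok&((W>=lo)&(W<=hi)).all(-1)&col
        p=W[k]
        if len(p)<5: print(t,n,len(p));return
        r=cv2.minAreaRect(p[:,:2].astype(np.float32)*1000);print(t,n,len(p),p.mean(0).round(4),'max',p.max(0).round(3),np.round(r[0],1),np.round(r[1],1),round(r[2],1))
    wh=C.min(-1)>110
    rep('tray',(.5,0,.034),(.72,.3,.046),wh)
    rep('all',(.5,0,.008),(.72,.3,.046),wh)
    rep('handle',(.57,.215,.035),(.64,.3,.046),wh)
    rep('inbox',(.41,.29,.03),(.51,.39,.1),C.max(-1)<60)
E
```

```text
{'time_s': 5.45, 'q': [0.429, 0.214, 1.659, -0.0, 1.268, -1.279], 'eef_pos': [0.459, 0.339, 0.361], 'eef_rot': [0.0, -0.068, 0.998, 0.0], 'wrist_force': [1.324, -0.188, 0.632], 'opening': 0.74}
tray top 557 [0.6096 0.1766 0.0393] max [0.687 0.265 0.046] [613.1 150.6] [125.7 229.8] 6.4
all top 1381 [0.6164 0.118  0.0236] max [0.694 0.294 0.046] [615.3 158.6] [133.2 256.1] 6.8
handle top 166 [0.6024 0.24   0.0397] max [0.618 0.265 0.045] [602.9 239.3] [24.5 51.2] 6.5
inbox top 136 [0.4591 0.3341 0.0591] max [0.509 0.384 0.077] [480.1 346.9] [82.7 30.4] 36.0
tray scene 685 [0.6122 0.171  0.0381] max [0.685 0.266 0.042] [610.9 151.7] [128.3 228.7] 6.0
all scene 1507 [0.6166 0.1252 0.0257] max [0.685 0.267 0.042] [611.2 148.8] [128.3 235.9] 6.0
handle scene 195 [0.6027 0.2404 0.0385] max [0.617 0.266 0.042] [601.7 240.2] [26.5 50.9] 4.9
inbox scene 157 [0.469  0.3415 0.0554] max [0.51  0.388 0.074] [477.8 352.9] [85.9 25.3] 35.8
```

```bash
python3 - <<'E'
from h import *
R=tool(6.3,-25);g=np.array([.6034,.2305,.027])
h=R.apply([0,0,1])
a=grasp(g,R)-.11*h
print(a);plan(a,R); plan(grasp(g,R),R,4,frm=(a,R))
c=load('top');W=world(c);k=(c['depth']>.1)&(W[...,2]>.03)&(W[...,1]>.27)&(W[...,0]>.58)&(W[...,0]<1.)
print(W[k].min(0),np.percentile(W[k],95,axis=0),W[k].max(0))
E
```

```text
[0.59111043 0.3418175  0.26717156]
13 rows [-0.15, 0.146, 0.181, 0.199, -0.183, 0.863] total [-1.95  1.89  2.36] [ 2.58 -2.38 11.22]
4 rows [0.0, 0.0, 0.55, 0.0, 0.0, 0.0] total [0.  0.  2.2] [0. 0. 0.]
[0.72631427 0.33014892 0.03001997] [0.89462804 0.5450673  0.08746244] [0.91983494 0.57067088 0.0922313 ]
```

>>> {"method": "drive_tool", "body": {"commands": [[[-0.15,0.15,0.18,0.2,-0.18,0.86,0],[-0.15,0.15,0.18,0.2,-0.18,0.86,0],[-0.15,0.15,0.18,0.2,-0.18,0.86,0],[-0.15,0.15,0.18,0.2,-0.18,0.86,0],[-0.15,0.15,0.18,0.2,-0.18,0.86,0],[-0.15,0.15,0.18,0.2,-0.18,0.86,0],[-0.15,0.15,0.18,0.2,-0.18,0.86,0],[-0.15,0.15,0.18,0.2,-0.18,0.86,0],[-0.15,0.15,0.18,0.2,-0.18,0.86,0],[-0.15,0.15,0.18,0.2,-0.18,0.86,0]]]}}

```text
time_s: 6.55
eef_pos: [0.5589, 0.3643, 0.2759]
eef_rot: [0.127, 0.507, 0.844, -0.123]
wrist_force: [0.2, 0.3, 0.4]
opening: 0.997
```

>>> {"method": "drive_tool", "body": {"commands": [[[-0.15,0.15,0.18,0.2,-0.18,0.86,0],[-0.15,0.15,0.18,0.2,-0.18,0.86,0],[-0.15,0.15,0.18,0.2,-0.18,0.86,0],[0,0,0,0,0,0,0],[0,0,0,0,0,0,0]]]}}

```text
time_s: 7.05
eef_pos: [0.5892, 0.3429, 0.2579]
eef_rot: [0.156, 0.647, 0.731, -0.152]
wrist_force: [-0.4, 0.1, 0.3]
opening: 0.999
```

```bash
python3 - <<'E'
from h import *
st();R=tool(6.3,-25);g=np.array([.6034,.2305,.027]);h=R.apply([0,0,1])
plan(grasp(g,R)-.11*h,R,1);plan(grasp(g,R),R,4)
E
```

```text
{'time_s': 7.05, 'q': [0.439, 0.633, 1.333, -0.418, 1.36, 0.444], 'eef_pos': [0.589, 0.343, 0.258], 'eef_rot': [0.156, 0.647, 0.731, -0.152], 'wrist_force': [-0.363, 0.136, 0.294], 'opening': 0.999}
1 rows [-0.102, 0.032, -0.157, -0.109, 0.013, 0.105] total [-0.1   0.03 -0.16] [-0.11  0.01  0.1 ]
4 rows [-0.025, 0.013, 0.511, -0.027, 0.003, 0.026] total [-0.1   0.05  2.04] [-0.11  0.01  0.1 ]
```

>>> {"method": "drive_tool", "body": {"commands": [[[-0.03,0.02,0.5,-0.03,0,0.03,0],[-0.03,0.01,0.5,-0.03,0,0.03,0],[-0.02,0.01,0.5,-0.03,0,0.03,0],[-0.02,0.01,0.5,-0.03,0,0.02,0],[0,0,0,0,0,0,0],[0,0,0,0,0,0,0]]]}}

```text
time_s: 7.65
eef_pos: [0.596, 0.2967, 0.1704]
eef_rot: [0.163, 0.652, 0.726, -0.144]
wrist_force: [-0.8, -0.2, 1.1]
opening: 0.997
```

```bash
python3 - <<'E'
from h import *
st();R=tool(6.3,-25);g=np.array([.6034,.2305,.027])
plan(grasp(g,R),R,1)
snap('scene','s3.png',(190,150,560,420),2)
E
```

```text
{'time_s': 7.65, 'q': [0.375, 0.712, 1.412, -0.46, 1.178, 0.48], 'eef_pos': [0.596, 0.297, 0.17], 'eef_rot': [0.163, 0.652, 0.726, -0.144], 'wrist_force': [-0.795, -0.222, 1.126], 'opening': 0.997}
1 rows [0.004, 0.003, 0.063, 0.013, 0.016, -0.016] total [0.   0.   0.06] [ 0.01  0.02 -0.02]
```

View pics/s3.png

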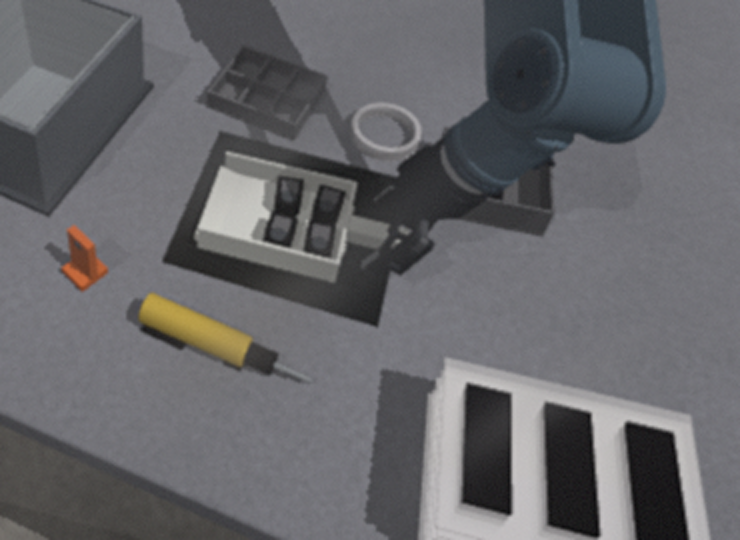

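The open fingers straddle the handle at (385,230), and the wrist is clear of the white box. I'll close now.

>>> {"method": "drive_tool", "body": {"commands": [[[0,0,0.06,0,0,0,0],[0,0,0,0,0,0,255],[0,0,0,0,0,0,255],[0,0,0,0,0,0,255],[0,0,0,0,0,0,255],[0,0,0,0,0,0,255],[0,0,0,0,0,0,255],[0,0,0,0,0,0,255]]]}}

```text
time_s: 8.5
eef_pos: [0.5964, 0.2951, 0.1674]
eef_rot: [0.163, 0.652, 0.726, -0.144]
wrist_force: [-2.0, 1.8, 4.2]
opening: 0.272
```

```bash
python3 - <<'E'
from h import *
st();R=tool(6.3,-25);o=ctrl.get_obs();p=np.array(o['eef_pos'])
plan(p+[0,0,.06],Rn.from_quat(np.roll(o['eef_rot'],-1)),5)
E
```

```text
{'time_s': 8.5, 'q': [0.372, 0.716, 1.413, -0.462, 1.173, 0.482], 'eef_pos': [0.596, 0.295, 0.167], 'eef_rot': [0.163, 0.652, 0.726, -0.144], 'wrist_force': [-2.038, 1.823, 4.192], 'opening': 0.272}
5 rows [-0.102, 0.001, -0.217, 0.0, 0.0, 0.0] total [-0.51  0.   -1.09] [0. 0. 0.]
```

>>> {"method": "drive_tool", "body": {"commands": [[[-0.05,0,-0.1,0,0,0,255],[-0.1,0,-0.2,0,0,0,255],[-0.12,0,-0.26,0,0,0,255],[-0.12,0,-0.26,0,0,0,255],[-0.12,0,-0.26,0,0,0,255],[0,0,0,0,0,0,255],[0,0,0,0,0,0,255]]]}}

```text
time_s: 9.2
eef_pos: [0.5964, 0.2949, 0.2277]
eef_rot: [0.163, 0.653, 0.726, -0.144]
wrist_force: [-0.2, 0.1, -3.7]
opening: 0.269
```

```bash
python3 - <<'E'
from h import *
st()
for n in('top','scene'):
    c=snap(n);W=world(c);k=(c['depth']>.1)&(c['pixels'].min(-1)>110)&(W[...,0]>.5)&(W[...,0]<.72)&(W[...,1]>0)&(W[...,1]<.3)&(W[...,2]>.04)&(W[...,2]<.2)
    p=W[k]; 
    for y0 in np.arange(0.0,.3,.03):
        s=p[(p[:,1]>y0)&(p[:,1]<y0+.03)]
        if len(s)>10: print(n,round(y0,2),len(s),np.percentile(s[:,2],[5,50,95]).round(3))
E
```

```text
{'time_s': 9.2, 'q': [0.372, 0.629, 1.41, -0.447, 1.253, 0.44], 'eef_pos': [0.596, 0.295, 0.228], 'eef_rot': [0.163, 0.653, 0.726, -0.144], 'wrist_force': [-0.152, 0.076, -3.733], 'opening': 0.269}
top 0.0 22 [0.072 0.073 0.079]
top 0.03 501 [0.066 0.071 0.098]
top 0.06 548 [0.064 0.067 0.098]
top 0.09 373 [0.064 0.068 0.1  ]
top 0.12 140 [0.064 0.069 0.1  ]
top 0.15 134 [0.065 0.069 0.1  ]
top 0.18 129 [0.092 0.099 0.103]
top 0.21 81 [0.097 0.1   0.104]
scene 0.0 12 [0.07  0.072 0.074]
scene 0.03 585 [0.064 0.07  0.096]
scene 0.06 665 [0.063 0.067 0.097]
scene 0.09 388 [0.064 0.068 0.098]
scene 0.12 288 [0.064 0.073 0.098]
scene 0.15 211 [0.064 0.082 0.098]
scene 0.18 308 [0.064 0.094 0.099]
scene 0.21 64 [0.096 0.098 0.1  ]
```

```bash
cat >> h.py <<'E'
Rg=Rn.from_quat(np.roll([0.163,0.652,0.726,-0.144],-1)); pg=np.array([.5964,.2951,.1674])
LIP=Rg.inv().apply(np.array([.6252,.0342,.013])-pg)   # lip in tool frame
ORG=Rg.inv().apply(np.array([.6155,.1212,.003])-pg)
def at(pt,body,R): return np.array(pt)-R.apply(body)
E
python3 - <<'E'
from h import *
print(LIP,ORG)
o=ctrl.get_obs();p=np.array(o['eef_pos']);R=Rn.from_quat(np.roll(o['eef_rot'],-1))
print('lip now',p+R.apply(LIP))
R1=tool(0,-25);L=[.575,-.185,.165]
a=at(L,LIP,R1);m=p+[0,0,.09]
plan(m,R,6);plan(a,R1,14,frm=(m,R));
R2=tool(0,40);b=at(L,LIP,R2);print(a,b)
plan(b,R2,20,frm=(a,R1))
E
```

```text
[-1.72069414e-01 -4.41264251e-05  2.51256293e-01] [-0.08857022 -0.00033827  0.22313355]
lip now [0.62411874 0.03361947 0.07188115]
6 rows [-0.128, 0.001, -0.272, 0.0, 0.0, 0.0] total [-0.77  0.   -1.63] [0. 0. 0.]
14 rows [-0.282, -0.047, 0.126, 0.024, 0.001, 0.049] total [-3.95 -0.66  1.76] [0.34 0.02 0.69]
[0.57504413 0.07713335 0.31999586] [ 0.57504413 -0.21469161  0.46807757]
20 rows [-0.29, 0.0, -0.187, 0.0, 0.406, 0.0] total [-5.81  0.   -3.74] [0.   8.12 0.  ]
```

>>> {"method": "drive_tool", "body": {"commands": [[[-0.07,0,-0.14,0,0,0,255],[-0.13,0,-0.27,0,0,0,255],[-0.14,0,-0.3,0,0,0,255],[-0.14,0,-0.3,0,0,0,255],[-0.14,0,-0.3,0,0,0,255],[-0.12,0,-0.25,0,0,0,255],[-0.1,-0.03,0.02,0.02,0,0.03,255],[-0.2,-0.04,0.09,0.02,0,0.05,255],[-0.28,-0.05,0.13,0.02,0,0.05,255],[-0.3,-0.05,0.13,0.03,0,0.05,255]]]}}

```text
time_s: 10.3
eef_pos: [0.5914, 0.2445, 0.3137]
eef_rot: [0.16, 0.663, 0.717, -0.148]
wrist_force: [0.0, 0.0, -3.6]
opening: 0.272
```

>>> {"method": "drive_tool", "body": {"commands": [[[-0.3,-0.05,0.13,0.03,0,0.05,255],[-0.3,-0.05,0.13,0.03,0,0.05,255],[-0.3,-0.05,0.13,0.03,0,0.05,255],[-0.3,-0.05,0.13,0.03,0,0.05,255],[-0.3,-0.05,0.13,0.03,0,0.05,255],[-0.3,-0.05,0.13,0.03,0,0.05,255],[-0.3,-0.05,0.13,0.03,0,0.05,255],[-0.3,-0.05,0.13,0.03,0,0.05,255],[-0.3,-0.05,0.13,0.03,0,0.05,255],[-0.25,-0.04,0.12,0.02,0,0.05,255]]]}}

```text
time_s: 11.3
eef_pos: [0.5743, 0.0829, 0.3195]
eef_rot: [0.152, 0.691, 0.69, -0.156]
wrist_force: [-1.0, 0.5, -2.7]
opening: 0.272
```

>>> {"method": "drive_tool", "body": {"commands": [[[-0.22,-0.03,0.1,0,0,0.03,255],[-0.12,0,0.05,0,0,0,255],[0,0,0,0,0,0,255],[0,0,0,0,0,0,255]]]}}

```text
time_s: 11.7
eef_pos: [0.573, 0.0659, 0.3199]
eef_rot: [0.153, 0.692, 0.689, -0.155]
wrist_force: [0.3, -0.2, -3.7]
opening: 0.271
```

```bash
python3 - <<'E'
from h import *
st()
o=ctrl.get_obs();p=np.array(o['eef_pos']);R=Rn.from_quat(np.roll(o['eef_rot'],-1))
print('lip now',p+R.apply(LIP))
R2=tool(0,40);b=at([.575,-.185,.165],LIP,R2)
plan(b,R2,20)
snap('scene','s4.png',(60,90,460,390),2)
E
```

```text
{'time_s': 11.7, 'q': [0.017, 0.313, 1.657, -0.469, 1.223, 0.196], 'eef_pos': [0.573, 0.066, 0.32], 'eef_rot': [0.153, 0.692, 0.689, -0.155], 'wrist_force': [0.332, -0.198, -3.675], 'opening': 0.271}
lip now [ 0.57123335 -0.19662416  0.16550973]
20 rows [-0.279, 0.002, -0.186, -0.001, 0.407, -0.002] total [-5.58  0.05 -3.71] [-0.01  8.14 -0.04]
```

View pics/s4.png

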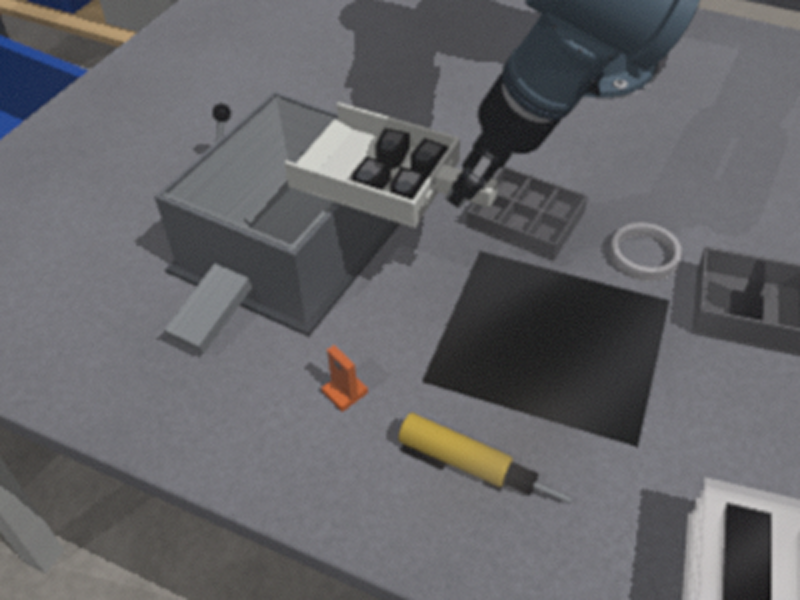

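The tray is level with its lip at about (290,170), over the hopper mouth and carrying four housings. The bracket stands in the scrap box at (750,290). Now I'll tip, in two halves.

>>> {"method": "drive_tool", "body": {"commands": [[[-0.28,0,-0.19,0,0.41,0,255],[-0.28,0,-0.19,0,0.41,0,255],[-0.28,0,-0.19,0,0.41,0,255],[-0.28,0,-0.19,0,0.41,0,255],[-0.28,0,-0.19,0,0.41,0,255],[-0.28,0,-0.19,0,0.41,0,255],[-0.28,0,-0.19,0,0.41,0,255],[-0.28,0,-0.19,0,0.41,0,255],[-0.28,0,-0.19,0,0.41,0,255],[-0.28,0,-0.19,0,0.41,0,255]]]}}

```text
time_s: 12.75
eef_pos: [0.5727, -0.053, 0.4375]
eef_rot: [-0.049, 0.707, 0.704, 0.047]
wrist_force: [0.3, 0.5, -4.0]
opening: 0.273
```

```bash
python3 - <<'E'
from h import *
st()
o=ctrl.get_obs();p=np.array(o['eef_pos']);R=Rn.from_quat(np.roll(o['eef_rot'],-1))
print('lip now',p+R.apply(LIP))
R2=tool(0,40);b=at([.575,-.185,.165],LIP,R2)
plan(b,R2,10)
E
```

```text
{'time_s': 12.75, 'q': [-0.331, 0.161, 1.565, 0.128, 1.462, -0.345], 'eef_pos': [0.573, -0.053, 0.437], 'eef_rot': [-0.049, 0.707, 0.704, 0.047], 'wrist_force': [0.349, 0.501, -3.986], 'opening': 0.273}
lip now [ 0.57139877 -0.18970469  0.16533959]
10 rows [-0.28, 0.005, -0.181, -0.001, 0.403, -0.003] total [-2.8   0.05 -1.81] [-0.01  4.03 -0.03]
```

>>> {"method": "drive_tool", "body": {"commands": [[[-0.28,0,-0.18,0,0.4,0,255],[-0.28,0,-0.18,0,0.4,0,255],[-0.28,0,-0.18,0,0.4,0,255],[-0.28,0,-0.18,0,0.4,0,255],[-0.28,0,-0.18,0,0.4,0,255],[-0.28,0,-0.18,0,0.4,0,255],[-0.28,0,-0.18,0,0.4,0,255],[-0.28,0,-0.18,0,0.4,0,255],[-0.28,0,-0.18,0,0.4,0,255],[-0.28,0,-0.18,0,0.4,0,255]]]}}

```text
time_s: 13.75
eef_pos: [0.5722, -0.2149, 0.4677]
eef_rot: [-0.24, 0.667, 0.664, 0.239]
wrist_force: [-0.7, -0.1, -2.2]
opening: 0.272
```

>>> {"method": "drive_tool", "body": {"commands": [[[0,0,0,0,0,0,255],[0,0,0,0,0,0,255],[0,0,0,0,0,0,255],[0,0,0,0,0,0,255],[0,0,0,0,0,0,255]]]}}

```text
time_s: 14.25
eef_pos: [0.572, -0.2137, 0.4678]
eef_rot: [-0.24, 0.667, 0.664, 0.239]
wrist_force: [-0.0, 0.1, -2.8]
opening: 0.269
```

```bash
python3 - <<'E'
from h import *
st()
o=ctrl.get_obs();p=np.array(o['eef_pos']);R=Rn.from_quat(np.roll(o['eef_rot'],-1))
print('lip now',p+R.apply(LIP))
snap('scene','s5.png',(60,50,400,305),2)
E
```

```text
{'time_s': 14.25, 'q': [-0.674, 0.321, 1.375, 0.549, 1.873, -0.619], 'eef_pos': [0.572, -0.214, 0.468], 'eef_rot': [-0.24, 0.667, 0.664, 0.239], 'wrist_force': [-0.02, 0.123, -2.834], 'opening': 0.269}
lip now [ 0.57139313 -0.18619099  0.16454611]
```

View pics/s5.png

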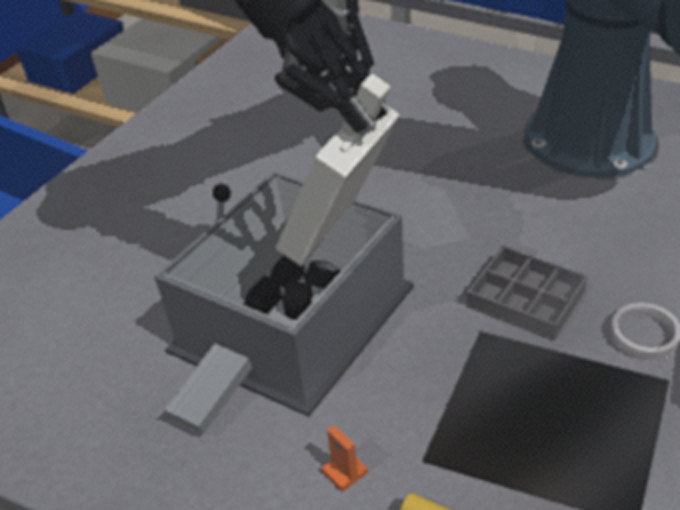

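The hopper shows black shapes at (265,292), (290,270), (322,272) and (298,298), which looks like all four. I'll tilt a little further to be sure, then level the tray and check.

>>> {"method": "drive_tool", "body": {"commands": [[[-0.28,0,-0.18,0,0.4,0,255],[-0.28,0,-0.18,0,0.4,0,255],[-0.28,0,-0.18,0,0.4,0,255],[0,0,0,0,0,0,255],[0,0,0,0,0,0,255],[0,0,0,0,0,0,255]]]}}

```text
time_s: 14.9
eef_pos: [0.5718, -0.2629, 0.4591]
eef_rot: [-0.294, 0.645, 0.641, 0.294]
wrist_force: [-0.5, 1.0, -2.2]
opening: 0.271
```

```bash
python3 - <<'E'
from h import *
st()
o=ctrl.get_obs()
R1=tool(0,-25);b=at([.575,-.185,.19],LIP,R1);plan(b,R1)
E
```

```text
{'time_s': 14.9, 'q': [-0.752, 0.413, 1.306, 0.654, 1.997, -0.648], 'eef_pos': [0.572, -0.263, 0.459], 'eef_rot': [-0.294, 0.645, 0.641, 0.294], 'wrist_force': [-0.478, 0.985, -2.198], 'opening': 0.271}
11 rows [0.58, 0.004, 0.391, -0.001, -0.843, -0.003] total [6.38 0.05 4.3 ] [-0.01 -9.27 -0.04]
```

>>> {"method": "drive_tool", "body": {"commands": [[[0.4,0,0.27,0,-0.58,0,255],[0.4,0,0.27,0,-0.58,0,255],[0.4,0,0.27,0,-0.58,0,255],[0.4,0,0.27,0,-0.58,0,255],[0.4,0,0.27,0,-0.58,0,255],[0.4,0,0.27,0,-0.58,0,255],[0.4,0,0.27,0,-0.58,0,255],[0.4,0,0.27,0,-0.58,0,255],[0.4,0,0.27,0,-0.58,0,255],[0.4,0,0.27,0,-0.58,0,255]]]}}

```text
time_s: 15.9
eef_pos: [0.5723, -0.0279, 0.4365]
eef_rot: [-0.016, 0.708, 0.706, 0.016]
wrist_force: [0.2, -0.2, -2.2]
opening: 0.27
```

>>> {"method": "drive_tool", "body": {"commands": [[[0.4,0,0.27,0,-0.58,0,255],[0.4,0,0.27,0,-0.58,0,255],[0.4,0,0.27,0,-0.58,0,255],[0.4,0,0.27,0,-0.58,0,255],[0.4,0,0.27,0,-0.58,0,255],[0.4,0,0.27,0,-0.58,0,255],[0,0,0,0,0,0,255],[0,0,0,0,0,0,255]]]}}

```text
time_s: 16.7
eef_pos: [0.5728, 0.0762, 0.3386]
eef_rot: [0.151, 0.691, 0.69, -0.154]
wrist_force: [0.2, -0.3, -1.4]
opening: 0.274
```

```bash
python3 - <<'E'
from h import *
st()
o=ctrl.get_obs();p=np.array(o['eef_pos']);R=Rn.from_quat(np.roll(o['eef_rot'],-1))
# target: tray origin over its start, psi 6.3
R1=tool(6.3,-25);O=np.array([.610,.125,.003]);a=at(O+[0,0,.16],ORG,R1);b=at(O+[0,0,.0],ORG,R1)
print(a,b,'lip',p+R.apply(LIP));plan(a,R1);plan(b,R1,10,frm=(a,R1))
c=snap('scene');d=snap('top')
A=cv2.resize(c['pixels'][...,::-1][95:285,90:360],(540,380),interpolation=cv2.INTER_CUBIC)
cv2.imwrite('pics/s6.png',A)
E
```

```text
{'time_s': 16.7, 'q': [0.034, 0.294, 1.639, -0.457, 1.262, 0.189], 'eef_pos': [0.573, 0.076, 0.339], 'eef_rot': [0.151, 0.691, 0.69, -0.154], 'wrist_force': [0.213, -0.339, -1.424], 'opening': 0.274}
[0.59117967 0.29855507 0.32779628] [0.59117967 0.29855507 0.16779628] lip [ 0.57143198 -0.1856116   0.18296941]
5 rows [0.822, 0.111, -0.334, -0.072, -0.004, -0.145] total [ 4.11  0.56 -1.67] [-0.36 -0.02 -0.72]
10 rows [0.135, -0.0, 0.29, 0.0, 0.0, 0.0] total [ 1.35 -0.    2.9 ] [0. 0. 0.]
```

View pics/s6.png

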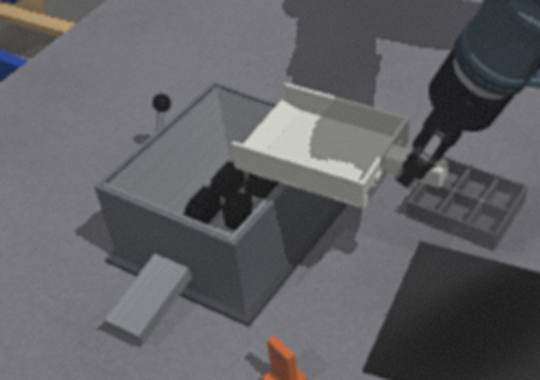

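The tray is empty and level. The black housings lie in the hopper at about (225,195). Next I carry the tray back over the mat.

>>> {"method": "drive_tool", "body": {"commands": [[[0.41,0.06,-0.17,-0.04,0,-0.07,255],[0.41,0.06,-0.17,-0.04,0,-0.07,255],[0.41,0.06,-0.17,-0.04,0,-0.07,255],[0.41,0.06,-0.17,-0.04,0,-0.07,255],[0.41,0.06,-0.17,-0.04,0,-0.07,255],[0.41,0.06,-0.17,-0.04,0,-0.07,255],[0.41,0.06,-0.17,-0.04,0,-0.07,255],[0.41,0.06,-0.17,-0.04,0,-0.07,255],[0.41,0.06,-0.17,-0.04,0,-0.07,255],[0.41,0.06,-0.17,-0.04,0,-0.07,255]]]}}

```text
time_s: 17.8
eef_pos: [0.594, 0.2978, 0.3306]
eef_rot: [0.163, 0.654, 0.725, -0.141]
wrist_force: [0.2, -0.7, -2.8]
opening: 0.272
```

>>> {"method": "drive_tool", "body": {"commands": [[[0.13,0,0.28,0,0,0,255],[0.14,0,0.29,0,0,0,255],[0.14,0,0.29,0,0,0,255],[0.14,0,0.29,0,0,0,255],[0.14,0,0.29,0,0,0,255],[0.14,0,0.29,0,0,0,255],[0.14,0,0.29,0,0,0,255],[0,0,0,0,0,0,255],[0,0,0,0,0,0,255]]]}}

```text
time_s: 18.7
eef_pos: [0.5935, 0.2992, 0.216]
eef_rot: [0.163, 0.653, 0.726, -0.143]
wrist_force: [0.5, -0.6, -2.6]
opening: 0.272
```

```bash
python3 - <<'E'
from h import *
st()
R1=tool(6.3,-25);O=np.array([.610,.125,.003]);b=at(O,ORG,R1);plan(b,R1,6)
for n in('top','scene'):
    c=snap(n);W=world(c);k=(c['depth']>.1)&(c['pixels'].min(-1)>110)&(W[...,0]>.5)&(W[...,0]<.72)&(W[...,1]>0)&(W[...,1]<.3)&(W[...,2]>.02)&(W[...,2]<.2)
    p=W[k]; print(p.min(0).round(3),p.max(0).round(3))
    for y0 in np.arange(0.0,.3,.03):
        s=p[(p[:,1]>y0)&(p[:,1]<y0+.03)]
        if len(s)>10: print(n,round(y0,2),len(s),np.percentile(s[:,2],[2,50,95]).round(3))
E
```

```text
{'time_s': 18.7, 'q': [0.379, 0.644, 1.413, -0.448, 1.237, 0.455], 'eef_pos': [0.594, 0.299, 0.216], 'eef_rot': [0.163, 0.653, 0.726, -0.143], 'wrist_force': [0.47, -0.627, -2.613], 'opening': 0.272}
6 rows [0.067, -0.009, 0.146, 0.005, 0.001, -0.006] total [ 0.4  -0.05  0.88] [ 0.03  0.   -0.04]
[0.546 0.031 0.049] [0.685 0.26  0.093]
top 0.03 438 [0.054 0.06  0.086]
top 0.06 539 [0.051 0.056 0.086]
top 0.09 544 [0.051 0.056 0.086]
top 0.12 526 [0.052 0.056 0.087]
top 0.15 529 [0.052 0.056 0.088]
top 0.18 402 [0.052 0.057 0.09 ]
top 0.21 93 [0.084 0.088 0.091]
top 0.24 13 [0.086 0.089 0.091]
[0.541 0.032 0.051] [0.684 0.245 0.138]
scene 0.03 484 [0.054 0.06  0.086]
scene 0.06 654 [0.053 0.057 0.086]
scene 0.09 613 [0.053 0.056 0.087]
scene 0.12 576 [0.053 0.056 0.087]
scene 0.15 580 [0.053 0.056 0.087]
scene 0.18 524 [0.053 0.059 0.089]
scene 0.21 86 [0.085 0.088 0.091]
```

>>> {"method": "drive_tool", "body": {"commands": [[[0.1,0,0.2,0,0,0,255],[0.1,0,0.22,0,0,0,255],[0.1,0,0.21,0,0,0,255],[0.06,0,0.13,0,0,0,255],[0.03,0,0.06,0,0,0,255],[0.01,0,0.03,0,0,0,255],[0,0,0,0,0,0,255],[0,0,0,0,0,0,255]]]}}

```text
time_s: 19.6
eef_pos: [0.5942, 0.2995, 0.1701]
eef_rot: [0.163, 0.653, 0.726, -0.142]
wrist_force: [0.7, -0.1, -2.5]
opening: 0.269
```

```bash
python3 - <<'E'
from h import *
st()
R1=tool(6.3,-25);O=np.array([.610,.125,.003]);b=at(O,ORG,R1);plan(b,R1,1)
E
```

```text
{'time_s': 19.6, 'q': [0.379, 0.711, 1.414, -0.459, 1.175, 0.488], 'eef_pos': [0.594, 0.3, 0.17], 'eef_rot': [0.163, 0.653, 0.726, -0.142], 'wrist_force': [0.716, -0.149, -2.458], 'opening': 0.269}
1 rows [0.007, -0.062, 0.047, 0.04, -0.0, -0.042] total [ 0.01 -0.06  0.05] [ 0.04 -0.   -0.04]
```

Still about 2 mm up, so I'll lower a bit more until there is contact, then release and back off along the tool axis.

>>> {"method": "drive_tool", "body": {"commands": [[[0.01,0,0.03,0,0,0,255],[0.01,0,0.03,0,0,0,255],[0,0,0,0,0,0,255]]]}}

```text
time_s: 19.9
eef_pos: [0.5943, 0.2994, 0.1678]
eef_rot: [0.164, 0.653, 0.726, -0.142]
wrist_force: [-1.0, 1.9, 4.3]
opening: 0.276
```

>>> {"method": "drive_tool", "body": {"commands": [[[0,0,0,0,0,0,180],[0,0,0,0,0,0,120],[0,0,0,0,0,0,50],[0,0,0,0,0,0,0],[0,0,0,0,0,0,0],[0,0,0,0,0,0,0],[0,0,-0.3,0,0,0,0],[0,0,-0.6,0,0,0,0],[0,0,-0.8,0,0,0,0],[0,0,-0.8,0,0,0,0]]]}}

```text
time_s: 20.9
eef_pos: [0.5872, 0.3523, 0.2817]
eef_rot: [0.163, 0.653, 0.726, -0.142]
wrist_force: [1.2, 0.2, 1.1]
opening: 0.999
```

```bash
python3 - <<'E'
from h import *
st()
for n in('top','scene'):
    c=snap(n);W=world(c);k=(c['depth']>.1)&(c['pixels'].min(-1)>110)&(W[...,0]>.5)&(W[...,0]<.72)&(W[...,1]>0)&(W[...,1]<.3)&(W[...,2]>.008)&(W[...,2]<.05)
    p=W[k]; print(p.min(0).round(3),p.max(0).round(3))
    for y0 in np.arange(0.0,.3,.06):
        s=p[(p[:,1]>y0)&(p[:,1]<y0+.06)]
        if len(s)>10: print(n,round(y0,2),len(s),np.percentile(s[:,2],[2,50,95]).round(3))
    k=(c['depth']>.1)&(c['pixels'].max(-1)<70)&(W[...,0]>.46)&(W[...,0]<.55)&(W[...,1]<-.37)&(W[...,1]>-.42)&(W[...,2]>.09)&(W[...,2]<.13)
    p=W[k];print(n,'ball',len(p),p.mean(0).round(4),p.min(0).round(3),p.max(0).round(3))
E
```

```text
{'time_s': 20.9, 'q': [0.453, 0.607, 1.32, -0.419, 1.383, 0.462], 'eef_pos': [0.587, 0.352, 0.282], 'eef_rot': [0.163, 0.653, 0.726, -0.142], 'wrist_force': [1.215, 0.226, 1.114], 'opening': 0.999}
[0.548 0.031 0.008] [0.684 0.268 0.046]
top 0.0 349 [0.008 0.013 0.038]
top 0.06 539 [0.008 0.01  0.041]
top 0.12 469 [0.008 0.01  0.041]
top 0.18 290 [0.008 0.037 0.043]
top 0.24 100 [0.031 0.039 0.043]
top ball 88 [ 0.4866 -0.3931  0.105 ] [ 0.476 -0.405  0.092] [ 0.498 -0.383  0.114]
[0.547 0.032 0.008] [0.685 0.271 0.042]
scene 0.0 394 [0.008 0.013 0.038]
scene 0.06 474 [0.008 0.019 0.039]
scene 0.12 398 [0.008 0.015 0.039]
scene 0.18 401 [0.008 0.037 0.041]
scene 0.24 161 [0.022 0.038 0.04 ]
scene ball 56 [ 0.4903 -0.3897  0.1022] [ 0.48  -0.4    0.091] [ 0.499 -0.382  0.11 ]
```

```bash
python3 - <<'E'
from h import *
R=tool(-94.4);a=np.array([.43,-.388,.36]);plan(a,R,20)
b=np.array([.43,-.388,.253]);plan(b,R,4,frm=(a,R))
E
```

```text
20 rows [-0.748, 0.435, 0.13, 0.14, 0.107, 0.617] total [-14.96   8.7    2.61] [ 2.81  2.13 12.34]
4 rows [0.0, 0.0, 0.535, 0.0, 0.0, 0.0] total [0.   0.   2.14] [0. 0. 0.]
```

```bash
python3 - <<'E'
from h import *
o=ctrl.get_obs();p=np.array(o['eef_pos']);R0=Rn.from_quat(np.roll(o['eef_rot'],-1))
p=p+R0.apply([0,0,-.08]);print(p)
R=tool(-94.4);a=np.array([.43,-.388,.36]);plan(a,R,24,frm=(p,R0))
E
```

```text
[0.58390893 0.38807659 0.36090175]
24 rows [-0.627, 0.382, 0.173, 0.117, 0.089, 0.514] total [-15.05   9.18   4.15] [ 2.81  2.13 12.34]
```

>>> {"method": "drive_tool", "body": {"commands": [[[0,0,-0.8,0,0,0,255],[0,0,-0.8,0,0,0,255],[-0.63,0.38,0.17,0.12,0.09,0.51,255],[-0.63,0.38,0.17,0.12,0.09,0.51,255],[-0.63,0.38,0.17,0.12,0.09,0.51,255],[-0.63,0.38,0.17,0.12,0.09,0.51,255],[-0.63,0.38,0.17,0.12,0.09,0.51,255],[-0.63,0.38,0.17,0.12,0.09,0.51,255],[-0.63,0.38,0.17,0.12,0.09,0.51,255],[-0.63,0.38,0.17,0.12,0.09,0.51,255]]]}}

```text
time_s: 22.0
eef_pos: [0.6933, 0.1096, 0.3914]
eef_rot: [0.117, 0.847, 0.508, -0.105]
wrist_force: [0.4, 0.1, -0.2]
opening: 0.003
```

```bash
python3 - <<'E'
from h import *
st()
plan(np.array([.43,-.388,.36]),tool(-94.4),16)
E
```

```text
{'time_s': 22.0, 'q': [0.051, 0.511, 1.218, -0.307, 1.495, 0.577], 'eef_pos': [0.693, 0.11, 0.391], 'eef_rot': [0.117, 0.847, 0.508, -0.105], 'wrist_force': [0.408, 0.103, -0.182], 'opening': 0.003}
16 rows [-0.623, 0.379, 0.165, 0.115, 0.096, 0.514] total [-9.97  6.07  2.65] [1.84 1.53 8.22]
```

>>> {"method": "drive_tool", "body": {"commands": [[[-0.62,0.38,0.16,0.12,0.1,0.51,255],[-0.62,0.38,0.16,0.12,0.1,0.51,255],[-0.62,0.38,0.16,0.12,0.1,0.51,255],[-0.62,0.38,0.16,0.12,0.1,0.51,255],[-0.62,0.38,0.16,0.12,0.1,0.51,255],[-0.62,0.38,0.16,0.12,0.1,0.51,255],[-0.62,0.38,0.16,0.12,0.1,0.51,255],[-0.62,0.38,0.16,0.12,0.1,0.51,255],[-0.62,0.38,0.16,0.12,0.1,0.51,255],[-0.62,0.38,0.16,0.12,0.1,0.51,255]]]}}

```text
time_s: 23.0
eef_pos: [0.5968, -0.2413, 0.3952]
eef_rot: [0.042, 0.982, 0.178, -0.041]
wrist_force: [-0.1, -0.6, 0.3]
opening: 0.003
```

>>> {"method": "drive_tool", "body": {"commands": [[[-0.62,0.38,0.16,0.12,0.1,0.51,255],[-0.62,0.38,0.16,0.12,0.1,0.51,255],[-0.62,0.38,0.16,0.12,0.1,0.51,255],[-0.62,0.38,0.16,0.12,0.1,0.51,255],[-0.62,0.38,0.16,0.12,0.1,0.51,255],[-0.62,0.38,0.16,0.12,0.1,0.51,255],[0,0,0,0,0,0,255],[0,0,0,0,0,0,255]]]}}

```text
time_s: 23.8
eef_pos: [0.4344, -0.3873, 0.3614]
eef_rot: [-0.007, 0.999, -0.034, -0.0]
wrist_force: [0.4, -0.0, -0.4]
opening: 0.004
```

```bash
python3 - <<'E'
from h import *
st();R=tool(-94.4)
plan([.43,-.388,.30],R,2);plan([.43,-.388,.253],R,4)
E
```

```text
{'time_s': 23.8, 'q': [-0.934, 0.24, 1.627, 0.009, 1.285, 0.702], 'eef_pos': [0.434, -0.387, 0.361], 'eef_rot': [-0.007, 0.999, -0.034, -0.0], 'wrist_force': [0.368, -0.006, -0.441], 'opening': 0.004}
2 rows [-0.043, 0.017, 0.614, -0.049, 0.002, 0.032] total [-0.09  0.03  1.23] [-0.1   0.    0.06]
4 rows [-0.022, 0.01, 0.542, -0.024, 0.001, 0.016] total [-0.09  0.04  2.17] [-0.1   0.    0.06]
```

>>> {"method": "drive_tool", "body": {"commands": [[[-0.02,0.01,0.54,-0.02,0,0.02,255],[-0.02,0.01,0.54,-0.02,0,0.02,255],[-0.02,0.01,0.54,-0.02,0,0.02,255],[-0.02,0.01,0.54,-0.02,0,0.02,255],[0,0,0,0,0,0,255],[0.2,0,0,0,0,0,255],[0.2,0,0,0,0,0,255],[0.2,0,0,0,0,0,255],[0.2,0,0,0,0,0,255],[0.2,0,0,0,0,0,255]]]}}

```text
time_s: 24.8
eef_pos: [0.4818, -0.3917, 0.2538]
eef_rot: [-0.001, 0.999, -0.039, -0.0]
wrist_force: [-1.1, -0.1, 1.4]
opening: -0.001
```

>>> {"method": "drive_tool", "body": {"commands": [[[0.2,0,0,0,0,0,255],[0.2,0,0,0,0,0,255],[0.2,0,0,0,0,0,255],[0.2,0,0,0,0,0,255],[0,0,0,0,0,0,255]]]}}

```text
time_s: 25.3
eef_pos: [0.5217, -0.3945, 0.2528]
eef_rot: [-0.001, 0.999, -0.038, -0.0]
wrist_force: [-0.4, 0.3, -0.2]
opening: -0.002
```

```bash
cat > ball.py <<'E'
from h import *
st()
for n in('top','scene'):
    c=snap(n);W=world(c)
    k=(c['depth']>.1)&(c['pixels'].max(-1)<70)&(W[...,0]>.46)&(W[...,0]<.62)&(W[...,1]<-.37)&(W[...,1]>-.425)&(W[...,2]>.085)&(W[...,2]<.13)
    p=W[k]
    if len(p):print(n,'ball',len(p),p.mean(0).round(4),p.min(0).round(3),p.max(0).round(3))
c=load('scene');A=c['pixels'][...,::-1][60:260,60:310]
cv2.imwrite('pics/b%d.png'%int(ctrl.get_obs()['time_s']*100),cv2.resize(A,None,fx=3,fy=3,interpolation=cv2.INTER_CUBIC))
E
python3 ball.py; ls pics
```

```text
{'time_s': 25.3, 'q': [-0.829, 0.513, 1.499, 0.002, 1.131, 0.818], 'eef_pos': [0.522, -0.395, 0.253], 'eef_rot': [-0.001, 0.999, -0.038, -0.0], 'wrist_force': [-0.375, 0.275, -0.154], 'opening': -0.002}
scene ball 180 [ 0.5364 -0.3909  0.1069] [ 0.514 -0.424  0.085] [ 0.559 -0.372  0.13 ]
b2540.png
c1.png
s1.png
s2.png
s3.png
s4.png
s5.png
s6.png
t1.png
```

>>> {"method": "drive_tool", "body": {"commands": [[[0.1,0,0,0,0,0,255],[0.1,0,0,0,0,0,255],[0.1,0,0,0,0,0,255],[0.1,0,0,0,0,0,255],[0,0,0,0,0,0,255]]]}}

```text
time_s: 25.9
eef_pos: [0.5351, -0.3965, 0.2523]
eef_rot: [-0.004, 0.999, -0.039, -0.01]
wrist_force: [-36.9, 4.7, 19.5]
opening: -0.001
```

>>> {"method": "drive_tool", "body": {"commands": [[[0.05,0,0,0,0,0,255],[0.05,0,0,0,0,0,255],[0,0,0,0,0,0,255]]]}}

```text
time_s: 26.2
eef_pos: [0.5371, -0.3971, 0.2521]
eef_rot: [-0.005, 0.999, -0.039, -0.015]
wrist_force: [-54.6, 8.3, 28.8]
opening: -0.002
```

```bash
python3 ball.py; ls pics/b*
```

```text
{'time_s': 26.2, 'q': [-0.811, 0.548, 1.447, -0.014, 1.174, 0.844], 'eef_pos': [0.537, -0.397, 0.252], 'eef_rot': [-0.005, 0.999, -0.039, -0.015], 'wrist_force': [-54.64, 8.285, 28.764], 'opening': -0.002}
scene ball 179 [ 0.5471 -0.3923  0.1058] [ 0.525 -0.423  0.085] [ 0.57  -0.375  0.13 ]
pics/b2540.png
pics/b2630.png
```

There is a firm end stop at TCP x 0.537, with the force rising at once. I'll back off, rise and check.

>>> {"method": "drive_tool", "body": {"commands": [[[-0.2,0,0,0,0,0,255],[-0.4,0,0,0,0,0,255],[-0.5,0,0,0,0,0,255],[-0.5,0,0,0,0,0,255],[-0.2,0,-0.5,0,0,0,255],[-0.3,0,-0.8,0,0,0,255],[-0.5,0,-0.8,0,0,0,255],[-0.5,0,-0.8,0,0,0,255],[0,0,0,0,0,0,255]]]}}

```text
time_s: 27.2
eef_pos: [0.3902, -0.3862, 0.4052]
eef_rot: [0.004, 0.999, -0.04, 0.003]
wrist_force: [0.1, -0.9, -0.1]
opening: 0.004
```

```bash
python3 ball.py; python3 - <<'E'
from h import *
t=load('top')['pixels'][...,::-1];s=load('scene')['pixels'][...,::-1]
cv2.imwrite('pics/end.png',np.vstack([cv2.resize(t[120:340,90:450],(640,391)),cv2.resize(s[100:300,60:500],(640,291))])[:, :][:682])
im=cv2.imread('pics/end.png');cv2.imwrite('pics/end.png',cv2.resize(im,None,fx=.87,fy=.87,interpolation=cv2.INTER_AREA))
E
```

```text
{'time_s': 27.2, 'q': [-0.997, 0.12, 1.675, 0.0, 1.338, 0.653], 'eef_pos': [0.39, -0.386, 0.405], 'eef_rot': [0.004, 0.999, -0.04, 0.003], 'wrist_force': [0.135, -0.907, -0.081], 'opening': 0.004}
top ball 86 [ 0.5551 -0.3981  0.1005] [ 0.544 -0.409  0.089] [ 0.568 -0.389  0.107]
scene ball 66 [ 0.5583 -0.3949  0.0977] [ 0.546 -0.408  0.085] [ 0.567 -0.387  0.106]
```

View pics/end.png

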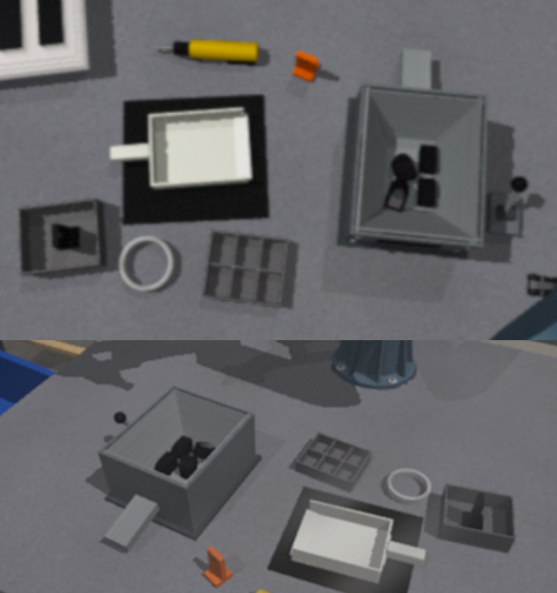

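The final picture shows four housings in the hopper at about (415,175), the empty tray flat on the mat at (200,150) and the bracket in the plain box at (65,237). The lever ball has gone over to (519,184). The bystanders have not moved. Handing in.

```bash
python3 -c "
from h import *
print(ctrl.hand_in())"
```

```text
the job is handed in; nothing more can be done
None
```

The whole job was done in the order asked, and I handed it in at about 27 s of the 72 s allowed.

- **Bracket:** it went into the plain scrap box and stands upright there.
- **Housings:** the last pictures show all four in the hopper and none left in the tray.
- **Tray:** it is empty and flat on the mat, with its wall tops level to a few millimetres along its length.
- **Lever:** I pushed it to its stop. The ball moved about 68 mm, and afterwards sat slightly lower than at the start, so it leans at least as far the other way.
- **Bystanders:** they look unmoved, and the robot is clear of everything.

**Less certain:**
- **Force at the lever stop:** the wrist force reached about 62 N there. That is below the 120 N limit, and only the closed fingers were meant to be touching; I did not take a close look during the push.
- **Wrist-force weight reading:** right after pouring it suggested slightly more than an empty tray, but it varied by about 1 N and the pictures showed the tray empty.

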